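# Level the jar shelf with a spirit level

## Robot

A 7-joint arm with a two-finger parallel gripper is mounted at the origin on the work surface. World frame = base frame: x ahead of the robot, y to its left, z up, the work surface at z = 0. Lengths are in m, angles in rad, forces in N, time in s.
With the tool pointing down it reaches from about 0.4 to 0.85 m from the base axis. Payload 4.5 kg.
Tool frame: the origin (TCP) lies at the very end of the fingers, on their centre line; the grasp point (between the pads) lies 19 mm behind it (r.grip_depth is the distance from the TCP to the grasp point, in m); z points along the fingers, x is the direction in which the jaws open and shut, and the axes are right-handed (so a half turn about z gives the same grasp; the last joint's range is limited). The gripper opens to 88 mm and grips with 3 to 60 N. Pads are 18 mm wide; open, the fingers measure 123 mm over their backs; the gripper's body (75 mm by 187 mm) begins 45 mm behind the grasp point.
Start: joints at [1.23, 0.689, -0.195, 1.565, 0.157, 0.902, -0.215], TCP at [0.229, -0.582, 0.199] pointing down, gripper open.
Joint ranges: [-3.01, 3.01], [-0.46, 2.08], [-1.47, 1.51], [0.13, 2.56], [-1, 4.14], [0.04, 2.09], [-2.66, 2.66]. Speed limits (rad/s): [2.57, 2.57, 3.14, 3.14, 3.14, 3.14, 3.14].

## Interface

Orientations are given as a unit quaternion [x, y, z, w].
In Python, from plant import r gives the robot as it stands. The module is installed in compiled form; this text tells all that it offers.
- The arm moves only by the shell command python3 -m jog 'ROWS' [FORCE]. ROWS is JSON, a list of rows, each a list of 5 numbers: the shift along the tool's x, y, z in units of 1 m (1.0 is 1 m), then the turn about the tool's z in units of 360 degrees (1.0 is 360 degrees), then the closure, from 0 (fully open) to 1 (shut). In form: [[dx, dy, dz, yaw, fingers], ...]. A call has 1 to 20 rows; each row shifts and turns the commanded pose from where the row before left it, along the tool's axes as they then stand; what a row does not reach is not made up. A row lasts 1/10 s, in which the tool goes at most 50 mm and 8.59 degrees, less where a joint would pass 70% of its speed; a pose out of reach is approached as far as the arm can. A call with a number of a shift or a turn outside -1 to 1 is refused whole. A call with a gripper value outside its range is refused whole. The fingers move at their own pace and stop on an object; FORCE is the grip in N (left out, the last holds). Time passes only in rows, so rows that do not move let the fingers close. It gives the time, the measured TCP pose, the force and the opening at its end, in the units of the state.
- r.get_state(): the state, without advancing time (a new reading comes with each control period).
- r.snapshot(name): name is "side" or "top"; returns the picture (480x640x3 uint8, red, green, blue); there is no depth.
- r.get_calibration(name): a dict with "mtx" (3x3 intrinsics, pixels), "R" (3x3) and "t" (3): a world point X has camera coordinates R X + t. Camera axes: x right, y down, z forward; pixel columns grow to the right and rows downward; lengths in m; the calibration is good to about 2 mm. A picture is of the moment at which its call begins. get_calibration takes no time and is no camera call.
- r.finish_job(): hands the job in, once; it reports no verdict.
Trained networks look in the newest picture that a camera, given by its name, has taken for a name from the list of things; names that differ only in an ending like _2 or _b are one class to them, and where a whole thing is asked for, a point or a joint stands for the part that bears it (a point fixed in the world has none). Each returns a list of dicts, best first, with "score" (0 to 1); they miss things now and then, are a little off and sometimes report something else, mostly with a low value. They report only what shows in the picture. A call takes as long as a camera call. They do not tell look-alikes from the thing itself.
- r.cut_out(thing, camera): "pixels" (480x640 bool, what is visible of it) and "rect" ([left, top, right, bottom] in pixels, round what is visible of it).
The state is a dict: "clock": time; "q": joint angles; "qd": joint speeds; "joint_torque": joint torques, N m; "tool_pos": TCP position; "eef_rot": TCP orientation; "contact_force": force on the tool from outside, world axes, zero at the start; "moment": the same for the moment, N m; "opening": opening from 0.0 (shut) to 1.0 (fully open).
Only numpy, scipy, OpenCV 4.12 (cv2) and the standard library are available. Lean on these libraries where they do the work, as an engineer would, in place of code of your own. Each camera call takes 0.05 s, during which the arm holds its last target.

## Task

Lay the spirit level lengthwise along the clear front strip of the jar shelf, let go of it, and turn the black knob of the shelf's levelling foot until the bubble sits between the two marks of the vial. Then press the spirit level firmly down onto the shelf (about 15 N) from above and finish while still pressing it, with the bubble still between the marks. Leave the jar, the sauce bottle and the tin on the counter where they stand.

Things in the scene. Friction and masses are not known exactly. Their poses are not given: they have to be found in the camera images.
- level_centre (a point): Centre, half-way up, of the loose spirit level: straight aluminium bar with black end caps, 200 long (its y axis), 24 wide (x), 45 high (z up), 0.28 to 0.41 kg. Starts lying on its base on the counter. Its top is bare and flat from 40 to 96 mm either side of the centre: press there, beside the vial.
- bubble_mid (a point): Centre of the white bubble (12 long) in the green vial on the level's top, 16 mm above level_centre when centred. Slides along the level's y axis up to 16 mm towards its higher end: 0.6 mm per milliradian of slope; settles in 1.5 s. Two black rings lie 9 mm either side of the vial's middle; centred: between them, within 3 mm of the middle.
- strip (a point): Middle of the clear front strip on the top of the shelf board, about 75 mm above the counter. Board 350 long (y axis), 200 deep (x axis, to the back), z normal to it. Clear 65 mm to the front and 63 to the back of this point, over the full length; behind stands a fixed row of four low jars, 50 tall.
- foot_knob (a point): Centre, half-way up, of the round black hand knob on the levelling foot at the board's +y end: diameter 40, 30 high, vertical axis, 119 mm above the counter, stays at that height. Clockwise seen from above raises that end: 0.012 rad of slope (7 mm of bubble) per radian. Needs 1.0 to 2.2 rad; may be re-gripped at any angle; stays where left. Friction 0.12 N m.
- level: The same spirit level; origin at the centre of its base. Its vial is 78 long, in the middle of the top, with two black rings as marks.
- board: The same shelf board with its row of jars; origin on its hinge line, under its -y end; axes as for strip. The levelling foot carries its +y end, which at the start is too low by 0.012 to 0.026 rad of slope.
- jar: Bystander: squat brown glass jar with steel lid standing on the counter, diameter 72, 95 tall, origin under its base. Leave alone.
- sauce: Bystander: brown sauce bottle with black cap standing on the counter, diameter 60, 170 tall, origin under its base. Leave alone.
- tin: Bystander: plain food tin standing on the counter, diameter 72, 75 tall, origin under its base. Leave alone.
Things that resemble listed ones, but are neither listed nor needed, are in the scene too. There is more than one size of the level; the job needs the middle-sized.

How it is judged:
By the outcome, as a careful person would: the job done as asked, in the order asked, and still so for the second after the job is handed in, while the arm keeps its last pose, push and grip.
It also fails if it takes over 72 s, if anything falls off the work surface, if the arm or the gripper's body presses on something with over 40 N, if the wrist force passes 120 N, or if a joint passes its speed limit or range.

## Working session

There is one attempt and no reset: what is moved stays moved. The work goes in short steps, Python scripts to look and compute and a shell command to move; the robot and the scene stay as the last step left them, time stands still between calls to the robot, and variables do not carry over. Pictures are saved under pics/ and viewed, and the job is handed in when it is done.

```bash
mkdir -p pics; python3 - <<'E'
from plant import r
import cv2
for n in("side","top"):
    im=r.snapshot(n); cv2.imwrite(f"pics/{n}0.png",im[:,:,::-1])
    c=r.get_calibration(n); print(n,c["mtx"].round(1).tolist(),c["R"].round(3).tolist(),c["t"].round(3).tolist(), (-c["R"].T@c["t"]).round(3))
s=r.get_state();print(s["clock"],s["tool_pos"],s["eef_rot"],s["opening"],s["contact_force"])
E
```

```text
side [[535.6, 0.0, 319.3], [0.0, 535.6, 245.0], [0.0, 0.0, 1.0]] [[-0.977, -0.213, -0.011], [-0.144, 0.696, -0.703], [0.158, -0.686, -0.711]] [0.506, 0.183, 1.323] [0.312 0.888 1.075]
top [[500.3, 0.0, 313.9], [0.0, 500.3, 245.7], [0.0, 0.0, 1.0]] [[0.014, -1.0, 0.018], [-0.986, -0.016, -0.166], [0.166, -0.016, -0.986]] [-0.073, 0.537, 1.626] [ 0.26  -0.038  1.693]
0.1 [ 0.22852715 -0.58103515  0.19850038] [ 8.26483238e-01 -5.62960726e-01 -7.12788777e-04 -4.11762933e-04] 0.999953690534957 [-0.20404527 -0.50824213 -0.23741613]
```

View pics/side0.png

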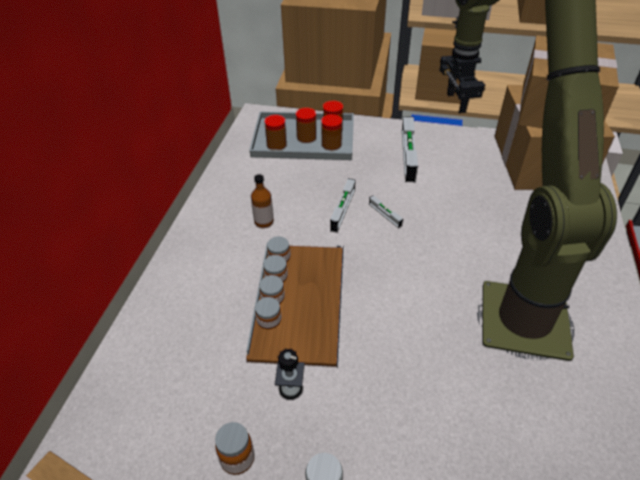

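View pics/top0.png

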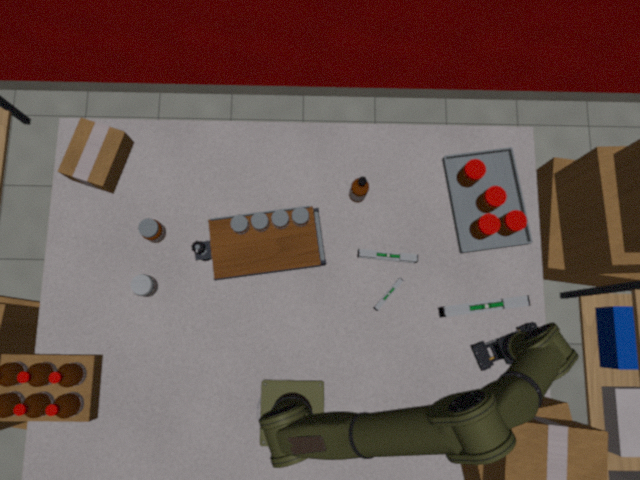

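```bash
cat > h.py <<'E'
from plant import r
import cv2, numpy as np
C={n:r.get_calibration(n) for n in("side","top")}
def bp(n,uv,z):
    c=C[n];d=c["R"].T@np.linalg.solve(c["mtx"],np.array([uv[0],uv[1],1.0]));o=-c["R"].T@c["t"]
    return o+d*(z-o[2])/d[2]
def pj(n,X):
    c=C[n];p=c["mtx"]@(c["R"]@np.asarray(X,float)+c["t"]);return p[:2]/p[2]
def crop(n,x0,y0,x1,y1,k,name,im=None):
    im=r.snapshot(n) if im is None else im
    cv2.imwrite(f"pics/{name}.png",cv2.resize(im[y0:y1,x0:x1,::-1],None,fx=k,fy=k,interpolation=cv2.INTER_CUBIC));return im
def tri(uvs,uvt):
    P={n:C[n]["mtx"]@np.c_[C[n]["R"],C[n]["t"]] for n in C}
    X=cv2.triangulatePoints(P["side"],P["top"],np.float64(uvs).reshape(2,1),np.float64(uvt).reshape(2,1));return (X[:3]/X[3]).ravel()
E
python3 - <<'E'
from h import *
crop("top",345,230,545,330,4,"t1"); crop("side",320,100,480,240,5,"s1")
crop("top",180,190,340,290,5,"t2",); crop("side",235,230,355,410,3,"s2")
for n in("top","side"):
  for th in("level","board","foot_knob","strip"):
    for d in r.cut_out(th,n): 
      m=d["pixels"];ys,xs=np.nonzero(m);box=cv2.minAreaRect(np.c_[xs,ys].astype(np.float32))
      cen=bp(n,(xs.mean(),ys.mean()),0.03)
      print(n,th,round(d["score"],2),np.round(d["rect"],0),cv2.boxPoints(box).round(1).tolist(),cen.round(3))
E
```

```text
top level 0.68 [357. 250. 419. 265.] [[356.5, 257.1000061035156], [357.3999938964844, 247.8000030517578], [417.6000061035156, 253.60000610351562], [416.70001220703125, 262.8999938964844]] [ 0.511 -0.312  0.03 ]
top level 0.67 [376. 276. 404. 308.] [[372.0, 306.29998779296875], [398.20001220703125, 276.3999938964844], [403.0, 280.70001220703125], [376.79998779296875, 310.6000061035156]] [ 0.383 -0.312  0.03 ]
top level 0.63 [438. 294. 532. 316.] [[436.70001220703125, 305.8999938964844], [528.2999877929688, 294.29998779296875], [529.7000122070312, 305.70001220703125], [438.20001220703125, 317.20001220703125]] [ 0.347 -0.631  0.03 ]
top board 0.96 [198. 205. 322. 278.] [[190.1999969482422, 220.5], [312.20001220703125, 204.10000610351562], [320.5, 266.29998779296875], [198.60000610351562, 282.70001220703125]] [0.549 0.111 0.03 ]
top foot_knob 0.52 [191. 244. 205. 254.] [[191.0, 241.0], [204.0, 241.0], [204.0, 253.0], [191.0, 253.0]] [0.529 0.326 0.03 ]
top strip 0.78 [194. 209. 317. 280.] [[191.1999969482422, 219.6999969482422], [312.20001220703125, 204.3000030517578], [320.1000061035156
[... 785 characters left out ...]
354.29998779296875, 247.1999969482422], [333.29998779296875, 393.8999938964844]] [0.551 0.103 0.03 ]
side board 0.36 [328. 179. 353. 234.] [[325.5, 229.3000030517578], [346.79998779296875, 177.5], [358.29998779296875, 182.1999969482422], [336.8999938964844, 234.0]] [ 0.513 -0.289  0.03 ]
side foot_knob 0.97 [278. 350. 298. 370.] [[275.6000061035156, 352.70001220703125], [294.0, 347.3999938964844], [299.70001220703125, 367.5], [281.3999938964844, 372.79998779296875]] [0.536 0.253 0.03 ]
side strip 0.68 [244. 239. 343. 388.] [[241.0, 379.29998779296875], [267.29998779296875, 234.3000030517578], [357.8999938964844, 250.8000030517578], [331.6000061035156, 395.70001220703125]] [0.551 0.104 0.03 ]
```

View pics/t1.png

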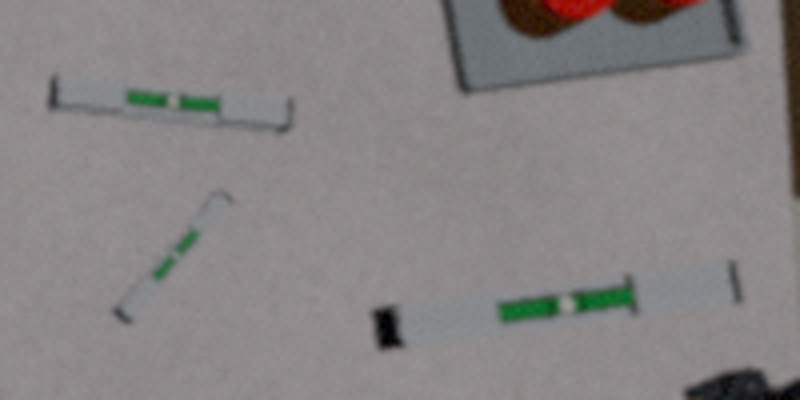

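View pics/s1.png

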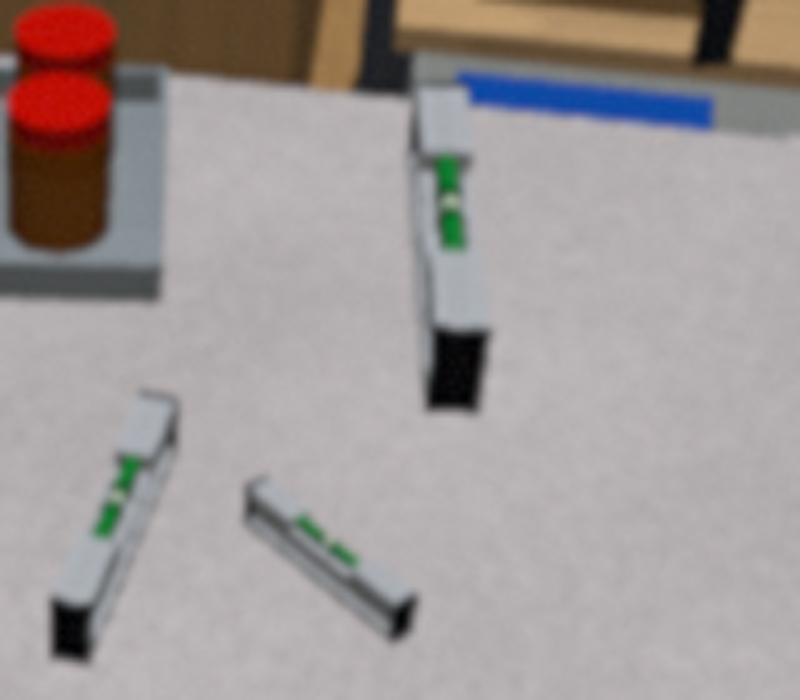

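View pics/t2.png

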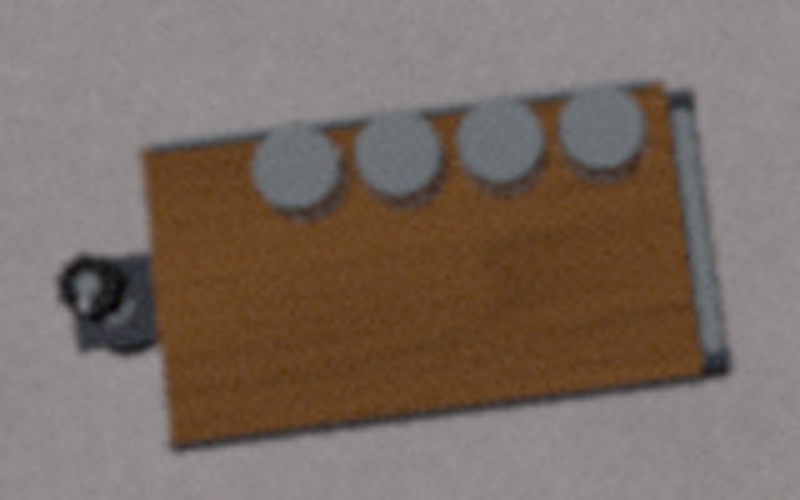

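View pics/s2.png

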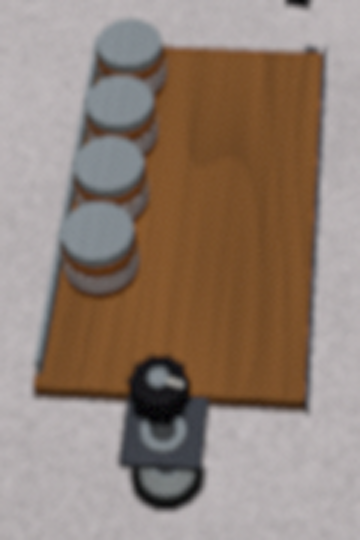

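```bash
python3 - <<'E'
from h import *
for nm,uv in dict(BL=(209,220),FL=(214.6,279.2),FR=(320,264.4),BR=(312,206.8)).items(): print(nm,bp("top",uv,.075).round(4))
for nm,uv in dict(FL=(235+308/3,230+402/3),FR=(235+322/3,230+50/3),BL=(235+37/3,230+390/3)).items(): print('side',nm,bp("side",uv,.075).round(4))
# level ends top z .045
a=bp("top",(345+52/4,230+90/4),.045);b=bp("top",(345+291/4,230+108/4),.045);print('lev',a.round(4),b.round(4),np.linalg.norm(a-b),np.degrees(np.arctan2(*(b-a)[:2])))
c=bp("side",(320+72/5,100+600/5),.045);d=bp("side",(320+158/5,100+396/5),.045);print('levside',c.round(4),d.round(4),np.linalg.norm(c-d))
# small/large lens
for l in ([(345+122/4,230+316/4),(345+226/4,230+195/4)],[(345+385/4,230+328/4),(345+737/4,230+282/4)]):
  p,q=[bp("top",x,.045) for x in l];print(np.linalg.norm(p-q))
# knob
for n,uv in(("top",(198.2,247.5)),("side",(288,359.5))): print(n,bp(n,uv,.134).round(4),bp(n,uv,.119).round(4))
print(tri((288,359.5),(198.2,247.5)))
for n in("top","side"):
  for th in("level_centre","bubble_mid","jar","sauce","tin"):
    for d in r.cut_out(th,n)[:3]:
      print(n,th,round(d["score"],2),np.round(d["rect"],1))
E
```

```text
BL [0.6129 0.2827 0.075 ]
FL [0.4177 0.2552 0.075 ]
FR [ 0.4713 -0.0849  0.075 ]
BR [ 0.6638 -0.0561  0.075 ]
side FL [0.4188 0.2672 0.075 ]
side FR [ 0.474  -0.0831  0.075 ]
side BL [0.6125 0.2978 0.075 ]
lev [ 0.5172 -0.2122  0.045 ] [ 0.5053 -0.4122  0.045 ] 0.2003021938224204 -176.58003120882333
levside [ 0.5203 -0.212   0.045 ] [ 0.5044 -0.4044  0.045 ] 0.19300992499045258
0.13321649579497577
0.296389110122514
top [0.5111 0.3006 0.134 ] [0.5135 0.3038 0.119 ]
side [0.5137 0.3143 0.134 ] [0.5169 0.3052 0.119 ]
[0.51558215 0.30433924 0.11750504]
top level_centre 0.87 [356.1 250.2 419.1 264.6]
top level_centre 0.75 [437.  297.6 532.2 319. ]
top level_centre 0.66 [372.2 275.9 401.8 308.8]
top jar 0.6 [135.6 219.4 164.6 241.2]
top jar 0.32 [132.2 275.  157.3 296.8]
top sauce 0.73 [346.9 177.8 369.6 203.2]
top sauce 0.18 [138.1 218.1 166.8 242.1]
top tin 0.96 [131.3 276.6 156.4 298. ]
side level_centre 0.74 [328.4 175.  356.3 236.2]
side level_centre 0.64 [399.7 114.3 415.7 187.5]
side level_centre 0.6 [367.4 196.3 403.7 228.5]
side jar 0.97 [216.  423.7 255.5 476.4]
side sauce 0.84 [253.6 168.9 274.4 232.6]
side sauce 0.67 [328.  176.8 352.2 232.8]
side tin 0.65 [305.9 453.6 341.7 480. ]
```

Lookalikes (top picture): middle level (388,256), length about 200 mm; small one (388,293), about 133 mm; large one (485,307), about 296 mm. I choose (388,256), and the close crop confirms that length. The board is at (265,243), the knob at (198,247), and the bystanders at (150,230), (359,188) and (144,286).

```bash
cat >> h.py <<'E'
from scipy.spatial.transform import Rotation as Ro
def delta(xyz,jawdeg):
    s=r.get_state();R=Ro.from_quat(s["eef_rot"]).as_matrix()
    d=R.T@(np.array(xyz)-s["tool_pos"]);cur=np.degrees(np.arctan2(R[1,0],R[0,0]))
    y=-((jawdeg-cur+90)%180-90)
    print("t",round(s["clock"],2),"pos",s["tool_pos"].round(4),"z",R[:,2].round(3),"jaw",cur.round(2),"F",s["contact_force"].round(1),"op",round(s["opening"],3),"q",s["q"].round(2),"\n dTool",d.round(4),"yaw/360",(y/360).round(4),"deg",round(y,1))
E
python3 -m jog '[[-0.0147,-0.0361,0,0,0],[-0.0147,-0.0361,0,0,0],[-0.0147,-0.0361,0,0,0],[-0.0147,-0.0361,0,0,0],[-0.0147,-0.0361,0,0,0],[-0.0147,-0.0361,0,0,0],[-0.0147,-0.0361,0,0,0],[-0.0147,-0.0361,0,0,0],[-0.0147,-0.0361,0,0,0],[-0.0147,-0.0361,0,0,0],[0,0,0,-0.0225,0],[0,0,0,-0.0225,0],[0,0,0,-0.0225,0],[0,0,0,-0.0225,0],[0,0,0,-0.0225,0],[0,0,0,-0.0225,0],[0,0,0,-0.0225,0],[0,0,0,-0.0225,0]]'
python3 -c "
from h import *
delta((.5115,-.3115,.012),-3.8)"
```

```text
clock: 3.0
tool_pos: [0.5109, -0.3128, 0.1993]
eef_rot: [1.0, -0.03, 0.0, 0.0]
contact_force: [0.1, 0.3, -0.1]
opening: 0.996
t 3.0 pos [ 0.5109 -0.3128  0.1993] z [ 0. -0. -1.] jaw -3.4 F [ 0.1  0.3 -0.1] op 0.996 q [ 0.75  0.68 -0.48  1.64  0.38  0.91  0.06] 
 dTool [ 0.0005 -0.0014  0.1873] yaw/360 0.0011 deg 0.4
```

```bash
python3 -m jog '[[0,0,0.025,0,0.35],[0,-0.001,0.025,0.001,0.35],[0,0,0.025,0,0.35],[0,0,0.025,0,0.35],[0,0,0.025,0,0.35],[0,0,0.025,0,0.35],[0,0,0.02,0,0.35],[0,0,0.01,0,0.35],[0,0,0.007,0,0.35],[0,0,0,0,0.35],[0,0,0,0,1],[0,0,0,0,1],[0,0,0,0,1],[0,0,0,0,1],[0,0,0,0,1],[0,0,0,0,1],[0,0,0,0,1]]' 25
python3 -c "
from h import *
delta((.5115,-.3115,.012),-3.8)"
```

```text
clock: 4.7
tool_pos: [0.511, -0.3117, 0.0123]
eef_rot: [0.999, -0.036, 0.0, 0.0]
contact_force: [0.4, -0.5, -1.4]
opening: 0.04
t 4.7 pos [ 0.511  -0.3117  0.0123] z [ 0. -0. -1.] jaw -4.09 F [ 0.4 -0.5 -1.4] op 0.04 q [ 0.66  0.93 -0.33  1.77  0.54  0.53 -0.09] 
 dTool [ 0.0005 -0.0003  0.0003] yaw/360 -0.0008 deg -0.3
```

```bash
python3 - <<'E'
from h import *
crop("top",335,210,455,310,6,"t3"); crop("side",300,120,440,240,5,"s3"); print(r.get_state()["opening"])
E
```

```text
0.007083038302867576
```

View pics/t3.png

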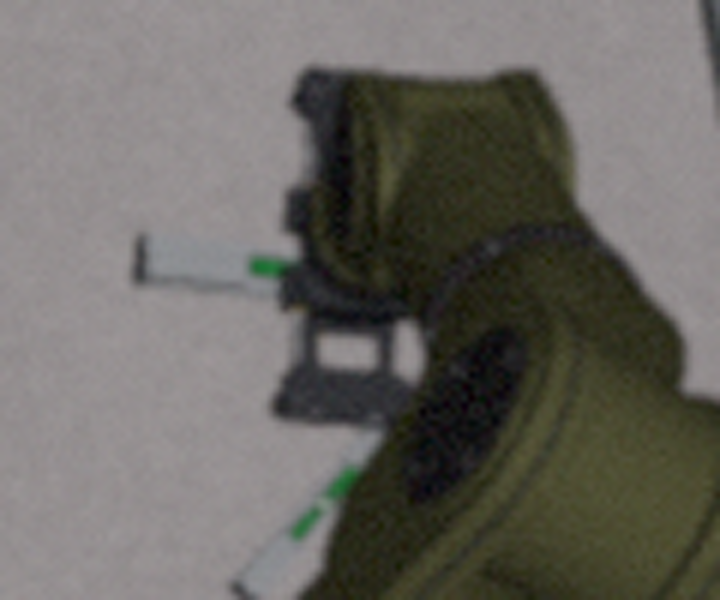

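View pics/s3.png

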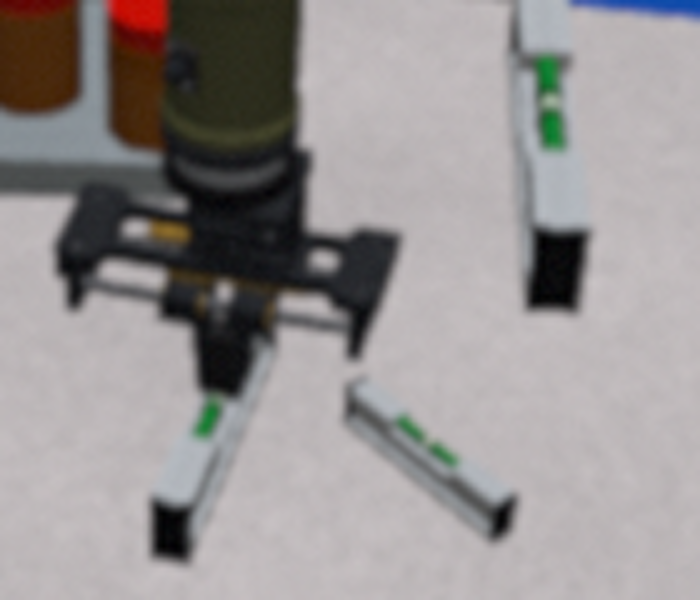

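```bash
python3 -m jog '[[0,0,-0.01,0,1],[0,0,-0.01,0,1],[0,0,-0.01,0,1],[0,0,-0.01,0,1],[0,0,0,0,1],[0,0,0,0,1]]' 25
python3 - <<'E'
from h import *
crop("top",335,210,455,310,6,"t4"); crop("side",300,120,440,240,5,"s4"); print(r.get_state()["opening"])
E
```

```text
clock: 5.4
tool_pos: [0.5112, -0.3119, 0.0527]
eef_rot: [0.999, -0.036, 0.0, 0.0]
contact_force: [0.4, -0.3, 1.0]
opening: 0.002
0.006443666651498544
```

View pics/s4.png

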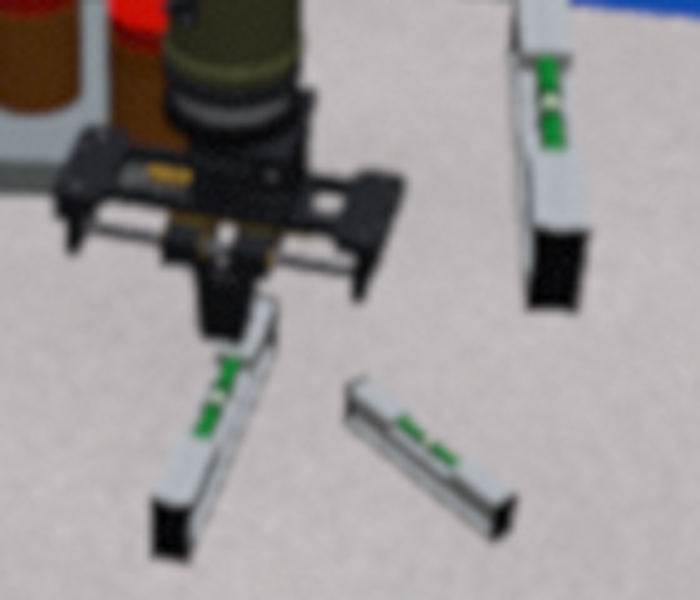

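```bash
python3 - <<'E'
from h import *
s=r.get_state();p=s["tool_pos"]
a=pj("side",p);print(a,(a-[300,120])*5)
a=pj("side",[.511,-.3117,.0123]);print((a-[300,120])*5)
for k in(-.1,0,.1):
  for z in (0,.045):
    q=[.5115+.066*k,-.312+k,z]; print(k,z,(pj("side",q)-[300,120])*5,(pj("top",q)-[335,210])*6)
E
```

```text
[344.16435941 196.30009584] [220.82179707 381.50047919]
[218.88824059 432.03177863]
-0.1 0 [256.98682081 345.01439767] [478.62568024 293.99067852]
-0.1 0.045 [259.26529676 288.32895776] [496.17119595 282.70524336]
0 0 [217.73342822 446.96538405] [304.00074689 279.76377871]
0 0.045 [219.31733454 389.92252043] [316.91470031 268.09737122]
0.1 0 [175.0610513 557.7963373] [129.27856443 265.5289559 ]
0.1 0.045 [175.81660424 500.55129656] [137.55572485 253.48114785]
```

View pics/t4.png

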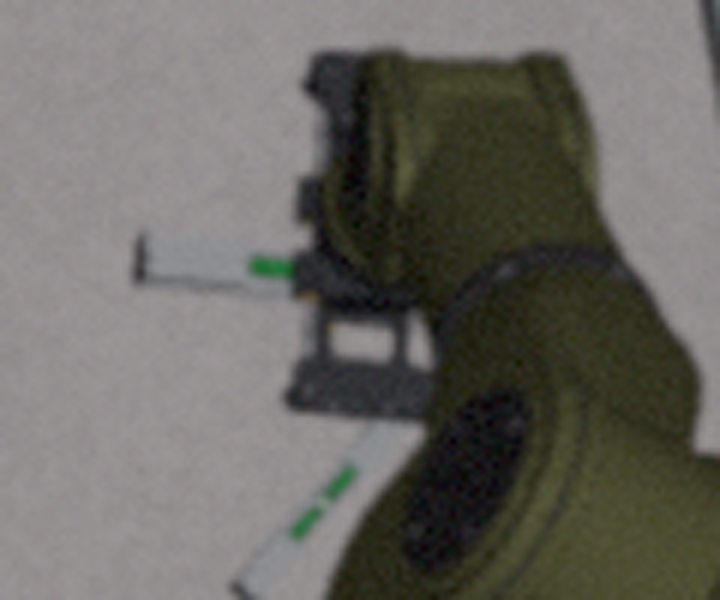

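```bash
python3 -m jog '[[0,0,-0.03,0,1],[0,0,-0.03,0,1],[0,0,-0.03,0,1],[0,0,0,0,1],[0,0,0,0,1]]' 25
python3 - <<'E'
from h import *
crop("side",300,100,440,220,5,"s5"); s=r.get_state(); print((pj("side",s["tool_pos"])-[300,100])*5, (pj("side",s["tool_pos"]+[0,0,.03])-[300,100])*5,s["opening"])
E
python3 -m jog '[[0,0,0,0,0.35],[0,0,0,0,0.35],[0,0,0,0,0.35],[0,0,0,0,0.35],[0,0,0,0,0.35]]' 25
python3 - <<'E'
from h import *
crop("side",300,100,440,220,5,"s6");print(r.get_state()["opening"])
E
```

```text
clock: 6.0
tool_pos: [0.5108, -0.3118, 0.1421]
eef_rot: [0.999, -0.036, 0.0, 0.0]
contact_force: [-0.5, 0.1, 0.5]
opening: 0.005
[225.12179885 360.65947715] [226.34677268 317.68047623] 0.005189627782241463
clock: 6.55
tool_pos: [0.5109, -0.3116, 0.142]
eef_rot: [0.999, -0.036, -0.0, -0.0]
contact_force: [0.9, 0.3, 0.2]
opening: 0.431
0.4798644307004403
```

View pics/s5.png

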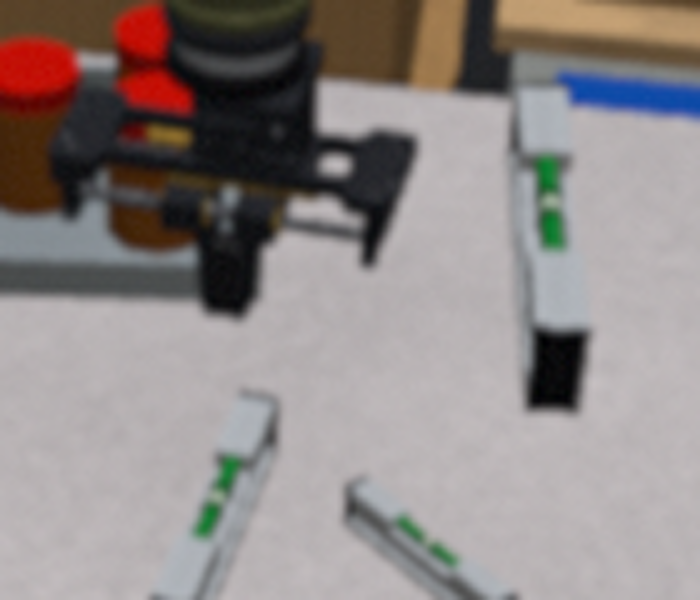

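View pics/s6.png

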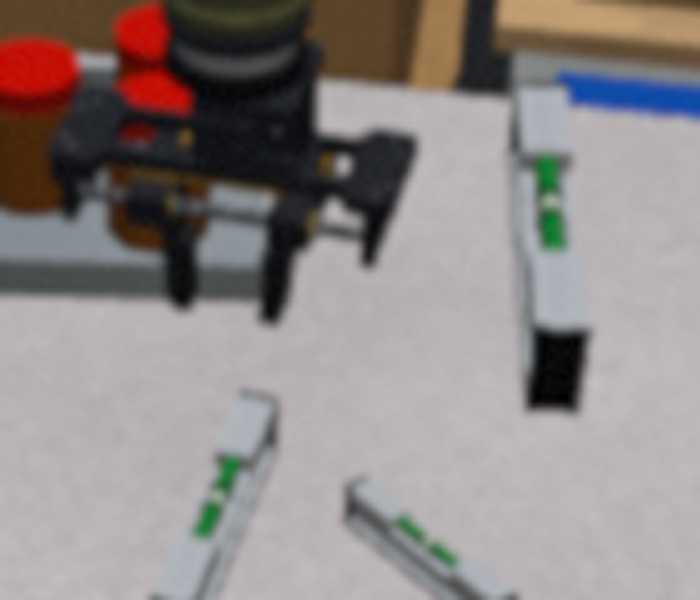

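```bash
python3 - <<'E'
from h import *
for n in("side","top"):
  for dz in(0,.03): print(n,dz,pj(n,np.array([.2285,-.581,.1985+dz])).round(1))
im=cv2.imread("pics/side0.png")[:,:,::-1]; crop("side",420,50,510,140,6,"s7",im)
im=cv2.imread("pics/top0.png")[:,:,::-1]; crop("top",450,300,560,390,6,"t7",im)
print("end in s6 jaws: ",[(pj("side",r.get_state()["tool_pos"]+[dx,0,0])-[300,100])*5 for dx in(-.021,.021)])
E
```

```text
side 0 [453.4 114.5]
side 0.03 [455.1 105.7]
top 0 [488.3 343.3]
top 0.03 [492.  343.5]
end in s6 jaws:  [array([260.33710088, 363.64354367]), array([187.32879392, 354.58595538])]
```

View pics/s7.png

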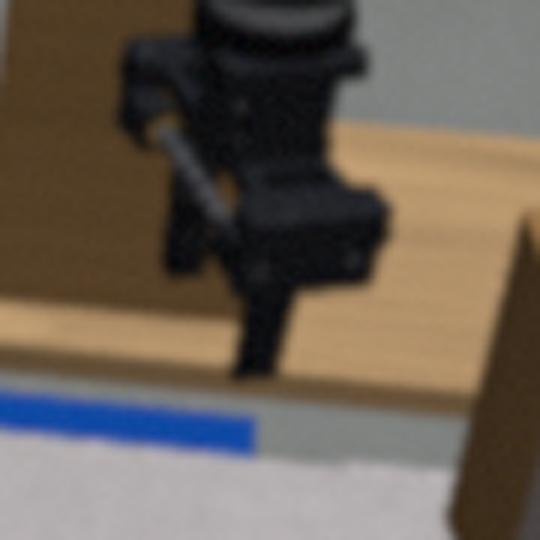

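View pics/t7.png

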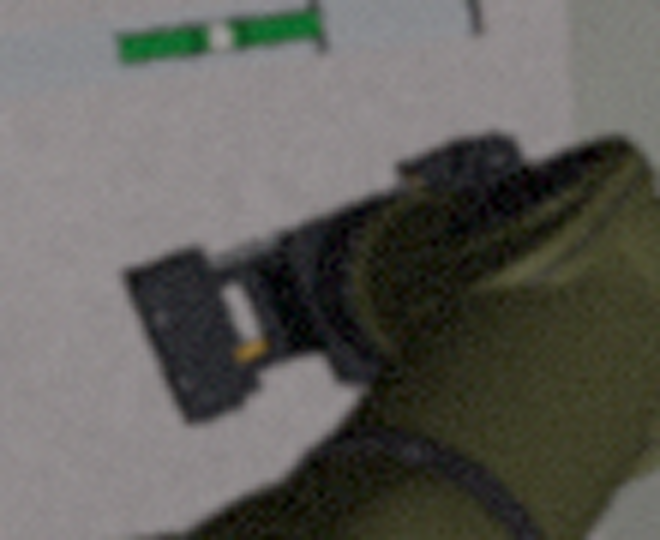

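```bash
python3 - <<'E'
from h import *
j=np.array([.366,-.931,0])
for dz in(0,.03):
  for k in(-.053,.053): print(dz,k,pj("side",np.array([.2285,-.581,.1985+dz])+k*j).round(1))
# now: multi-view of the gripper in top view
crop("top",335,190,455,290,6,"t8")
s=r.get_state();p=s["tool_pos"];jj=Ro.from_quat(s["eef_rot"]).as_matrix()[:,0]
for dz in (0.064,.064+.033):
  print([((pj("top",p+[0,0,dz]+k*jj)-[335,190])*6).round(0) for k in(-.094,.094)],[((pj("side",p+[0,0,dz]+k*jj)-[300,100])*5).round(0) for k in(-.094,.094)])
E
```

```text
0 -0.053 [459.4 124.1]
0 0.053 [447.7 105.4]
0.03 -0.053 [461.2 115.2]
0.03 0.053 [449.3  96.7]
[array([358., 527.]), array([379., 160.])] [array([394., 293.]), array([ 63., 239.])]
[array([370., 520.]), array([392., 145.])] [array([399., 242.]), array([ 61., 189.])]
```

View pics/t8.png

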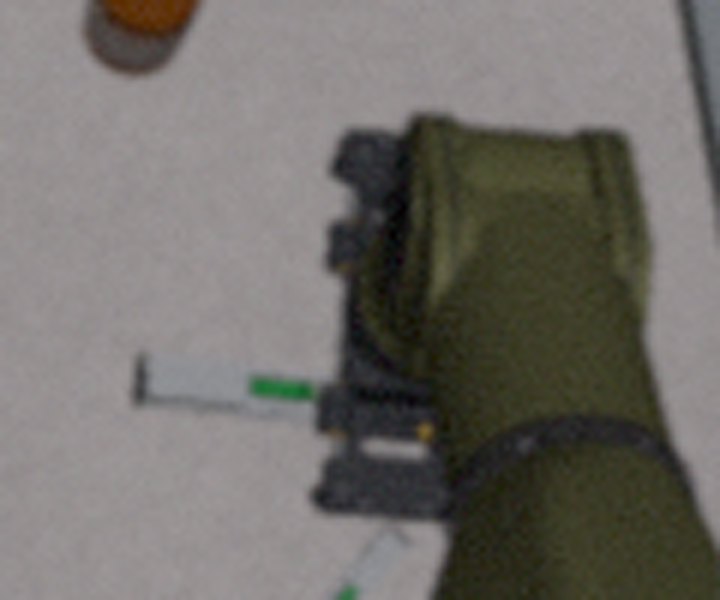

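The visible fingertips are about 33 mm higher than the reported TCP, and the fingers closed just above the level. I'll descend further and watch the force.

```bash
python3 -m jog '[[0,0,0.025,0,0.35],[0,0,0.025,0,0.35],[0,0,0.025,0,0.35],[0,0,0.025,0,0.35],[0,0,0.025,0,0.35],[0,0,0.015,0,0.35],[0,0,0.007,0,0.35],[0,0,0.005,0,0.35],[0,0,0,0,0.35]]' 25
python3 - <<'E'
from h import *
crop("side",300,120,440,240,5,"s8");delta((.5115,-.3115,-.02),-3.8)
E
```

```text
clock: 7.55
tool_pos: [0.5113, -0.3118, -0.0096]
eef_rot: [0.999, -0.036, 0.0, 0.0]
contact_force: [-0.3, 0.6, 0.3]
opening: 0.656
t 7.6 pos [ 0.5115 -0.3119 -0.0092] z [ 0.001 -0.001 -1.   ] jaw -4.09 F [ 0.2  0.1 -0.8] op 0.649 q [ 0.65  0.97 -0.31  1.77  0.56  0.5  -0.11] 
 dTool [-0.0001 -0.0004  0.0108] yaw/360 -0.0008 deg -0.3
```

View pics/s8.png

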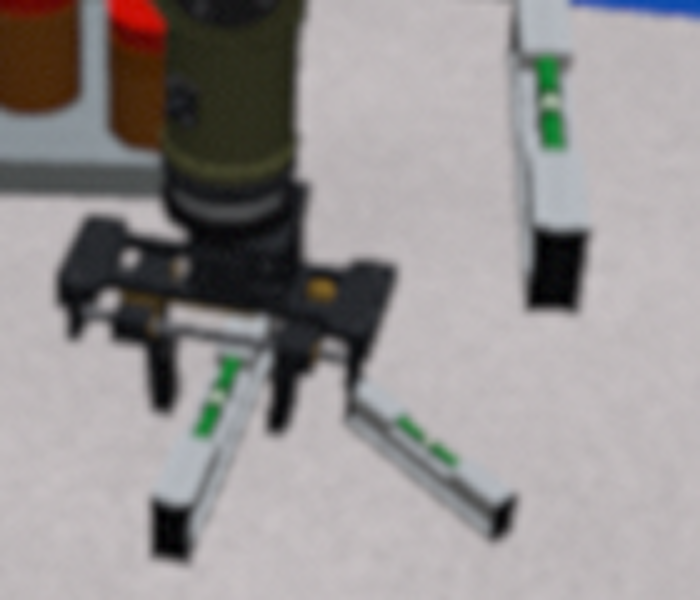

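```bash
python3 -m jog '[[0,0,0.004,0,0.35],[0,0,0.004,0,0.35],[0,0,0,0,0.35]]' 30
python3 -m jog '[[0,0,0,0,1],[0,0,0,0,1],[0,0,0,0,1],[0,0,0,0,1],[0,0,0,0,1],[0,0,0,0,1]]' 30
python3 -m jog '[[0,0,-0.01,0,1],[0,0,-0.01,0,1],[0,0,-0.01,0,1],[0,0,-0.01,0,1],[0,0,0,0,1]]' 30
python3 - <<'E'
from h import *
crop("side",300,120,440,240,5,"s9");delta((.5115,-.3115,.05),-3.8)
E
```

```text
clock: 7.9
tool_pos: [0.5108, -0.3117, -0.018]
eef_rot: [0.999, -0.036, -0.0, 0.0]
contact_force: [0.2, 0.9, 0.2]
opening: 0.651
clock: 8.5
tool_pos: [0.5122, -0.3117, -0.0175]
eef_rot: [0.999, -0.035, 0.001, 0.0]
contact_force: [1.6, 0.9, 0.9]
opening: 0.273
clock: 9.0
tool_pos: [0.512, -0.3122, 0.024]
eef_rot: [0.999, -0.036, 0.001, 0.001]
contact_force: [0.7, 0.4, -3.7]
opening: 0.271
t 9.05 pos [ 0.5115 -0.3121  0.0232] z [ 0.001 -0.001 -1.   ] jaw -4.1 F [ 0.1 -0.3 -3.2] op 0.27 q [ 0.67  0.92 -0.35  1.76  0.54  0.55 -0.09] 
 dTool [ 0.     -0.0006 -0.0268] yaw/360 -0.0008 deg -0.3
```

View pics/s9.png

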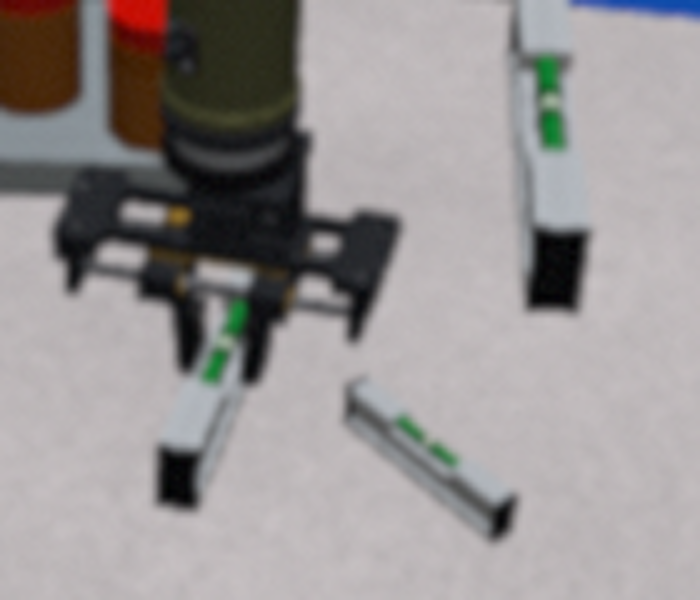

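```bash
python3 -m jog '[[0,0,-0.027,0,1],[0,0,-0.027,0,1],[0,0,-0.027,0,1],[0,0,-0.027,0,1],[-0.0024,-0.0312,0,0,1],[-0.0024,-0.0312,0,0,1],[-0.0024,-0.0312,0,0,1],[-0.0024,-0.0312,0,0,1],[-0.0024,-0.0312,0,0,1],[-0.0024,-0.0312,0,0,1],[-0.0024,-0.0312,0,0,1],[-0.0024,-0.0312,0,0,1],[-0.0024,-0.0312,0,0,1],[-0.0024,-0.0312,0,0,1],[-0.0024,-0.0312,0,0,1],[-0.0024,-0.0312,0,0,1],[-0.0024,-0.0312,0,0,1]]' 30
python3 -m jog '[[0,0,0,-0.009,1],[0,0,0,-0.009,1],[0,0,0,-0.009,1],[0,0,0,-0.009,1],[0,0,0,0,1]]' 30
python3 - <<'E'
from h import *
crop("side",220,150,400,390,3,"s10");crop("top",190,190,340,290,5,"t10");delta((.509,.095,.06),8.8)
E
```

```text
clock: 10.75
tool_pos: [0.5082, 0.0962, 0.1299]
eef_rot: [0.999, -0.036, -0.0, 0.0]
contact_force: [0.2, 0.4, -3.2]
opening: 0.268
clock: 11.25
tool_pos: [0.5083, 0.0949, 0.1299]
eef_rot: [0.997, 0.077, -0.0, 0.0]
contact_force: [0.4, -0.9, -3.4]
opening: 0.268
t 11.35 pos [0.5085 0.095  0.13  ] z [-0.001 -0.    -1.   ] jaw 8.79 F [ 0.2  0.6 -3.4] op 0.27 q [-0.02  0.68 -0.41  1.95  0.46  0.61 -0.58] 
 dTool [0.0005 0.     0.07  ] yaw/360 -0.0 deg -0.0
```

View pics/s10.png

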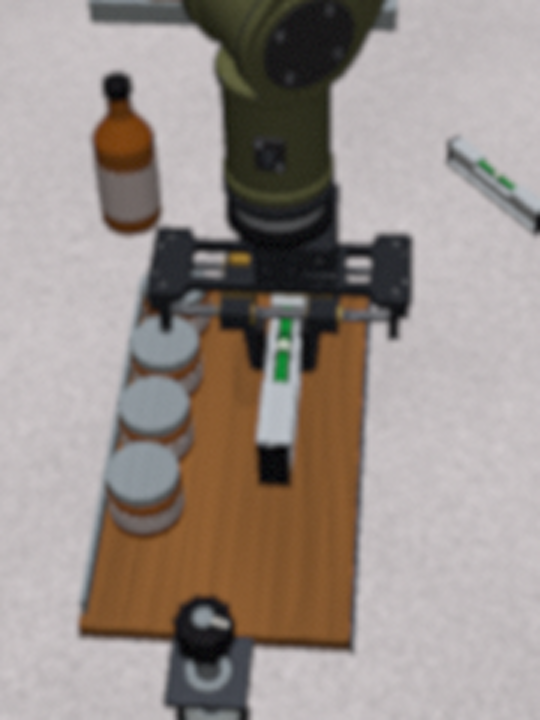

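View pics/t10.png

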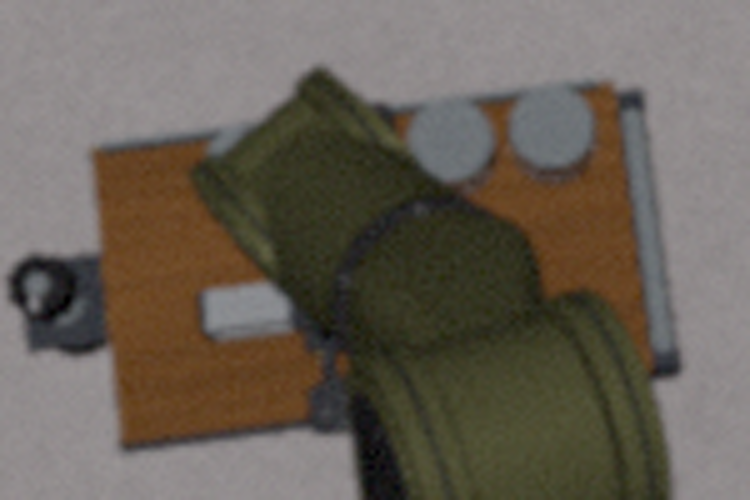

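```bash
python3 -m jog '[[0,0,0.02,0,1],[0,0,0.02,0,1],[0,0,0.015,0,1],[0,0,0.008,0,1],[0,0,0.004,0,1],[0,0,0,0,1]]' 30
for i in 1 2 3 4; do python3 -m jog '[[0,0,0.0015,0,1],[0,0,0,0,1]]' 30 | egrep 'pos|force'; done
```

```text
clock: 11.95
tool_pos: [0.5088, 0.0952, 0.0631]
eef_rot: [0.997, 0.077, -0.0, 0.0]
contact_force: [0.5, -0.3, -3.0]
opening: 0.27
tool_pos: [0.5092, 0.0952, 0.0622]
contact_force: [0.2, 0.4, -2.5]
tool_pos: [0.5089, 0.0951, 0.0603]
contact_force: [-0.1, -0.3, -3.2]
tool_pos: [0.5087, 0.0951, 0.0586]
contact_force: [0.5, 0.2, -3.8]
tool_pos: [0.5087, 0.0951, 0.057]
contact_force: [-0.2, 0.3, -3.7]
```

```bash
for i in 1 2 3 4; do python3 -m jog '[[0,0,0.001,0,1],[0,0,0,0,1]]' 30 | egrep 'pos|force'; done
python3 - <<'E'
from h import *
crop("side",220,200,400,390,4,"s11")
E
```

```text
tool_pos: [0.5088, 0.0951, 0.0561]
contact_force: [0.6, -0.1, -2.3]
tool_pos: [0.5088, 0.0953, 0.0553]
contact_force: [-0.6, 0.6, -1.1]
tool_pos: [0.5089, 0.0956, 0.0546]
contact_force: [-1.1, 1.2, 2.2]
tool_pos: [0.5091, 0.0955, 0.0544]
contact_force: [-2.3, 0.6, 11.5]
```

View pics/s11.png

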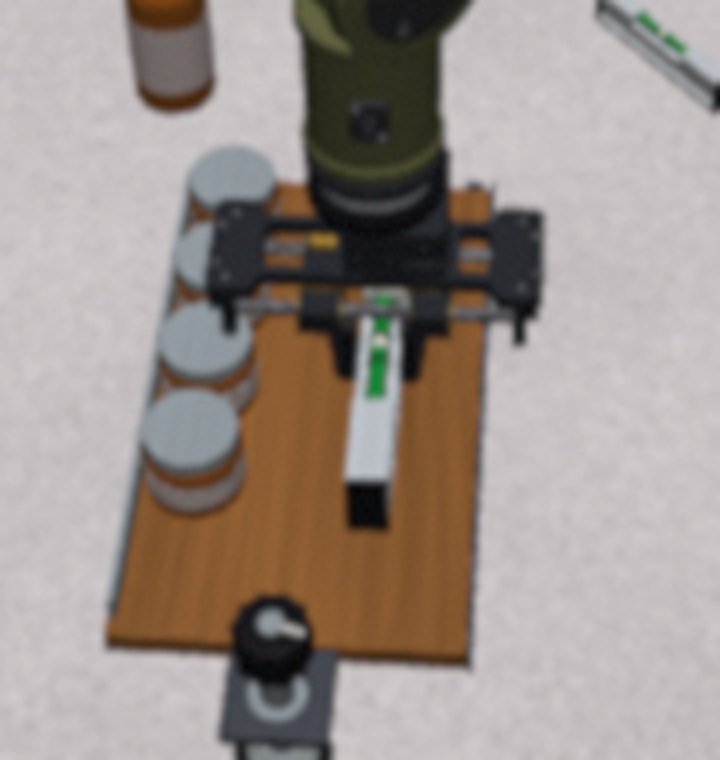

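```bash
python3 -m jog '[[0,0,-0.001,0,1],[0,0,0,0,0.5],[0,0,0,0,0.5],[0,0,0,0,0.5],[0,0,0,0,0.5],[0,0,-0.015,0,0.5],[0,0,-0.02,0,0.5],[0,0,-0.03,0,0.5],[0,0,-0.03,0,0.5]]' 30
python3 - <<'E'
from h import *
delta((.515,.304,.105),8.8)
E
```

```text
clock: 14.5
tool_pos: [0.5083, 0.0949, 0.1499]
eef_rot: [0.997, 0.077, -0.001, 0.0]
contact_force: [1.5, -0.2, 0.5]
opening: 0.501
t 14.5 pos [0.5083 0.0949 0.1499] z [-0.001 -0.    -1.   ] jaw 8.89 F [ 1.5 -0.2  0.5] op 0.501 q [-0.    0.65 -0.44  1.93  0.43  0.66 -0.56] 
 dTool [ 0.039  -0.2055  0.0448] yaw/360 0.0002 deg 0.1
```

```bash
python3 -m jog '[[0.0065,-0.034,0,0,0.2],[0.0065,-0.034,0,0,0.2],[0.0065,-0.034,0,0,0.2],[0.0065,-0.034,0,0,0.2],[0.0065,-0.034,0,0,0.2],[0.0065,-0.0355,0,0,0.2],[0,0,0,0,0.2],[0,0,0,0,0.2]]' 30
python3 - <<'E'
from h import *
im=crop("side",220,200,400,390,4,"s12");crop("top",150,190,310,310,5,"t12");delta((.515,.304,.075),8.8)
for d in r.cut_out("level_centre","side")[:4]: print(d["score"],d["rect"])
E
```

```text
clock: 15.3
tool_pos: [0.5151, 0.3046, 0.1488]
eef_rot: [0.997, 0.078, -0.0, 0.0]
contact_force: [0.3, -1.3, 0.3]
opening: 0.798
t 15.4 pos [0.5158 0.3021 0.1488] z [-0.    -0.002 -1.   ] jaw 8.78 F [-0.5 -0.4 -0. ] op 0.803 q [-0.37  0.74 -0.41  1.69  0.39  0.79 -0.81] 
 dTool [-0.0005 -0.0021  0.0738] yaw/360 -0.0 deg -0.0
0.92 [304.9, 254.8, 321.2, 298.1]
0.8 [369.0, 192.6, 401.5, 230.3]
0.68 [399.2, 115.7, 415.9, 187.5]
```

View pics/s12.png

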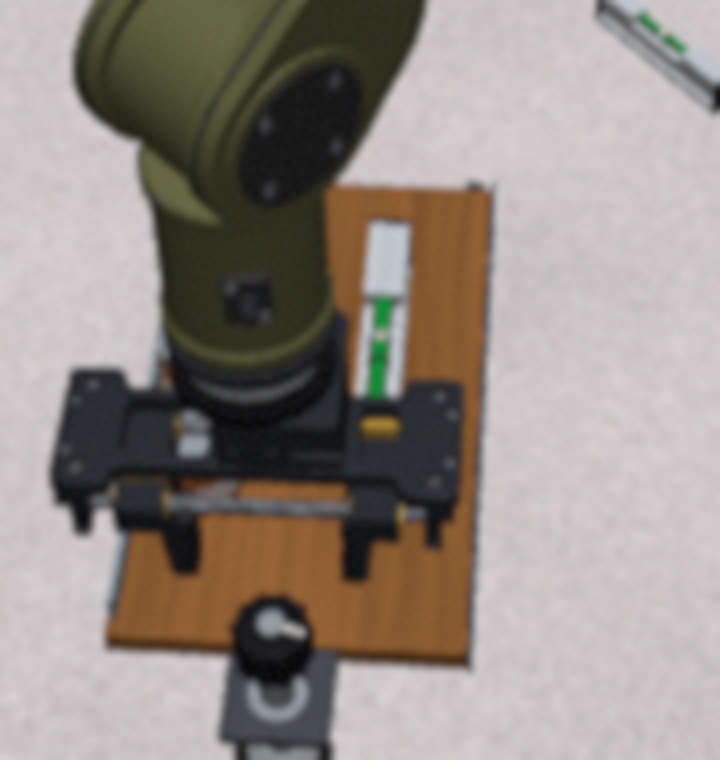

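View pics/t12.png

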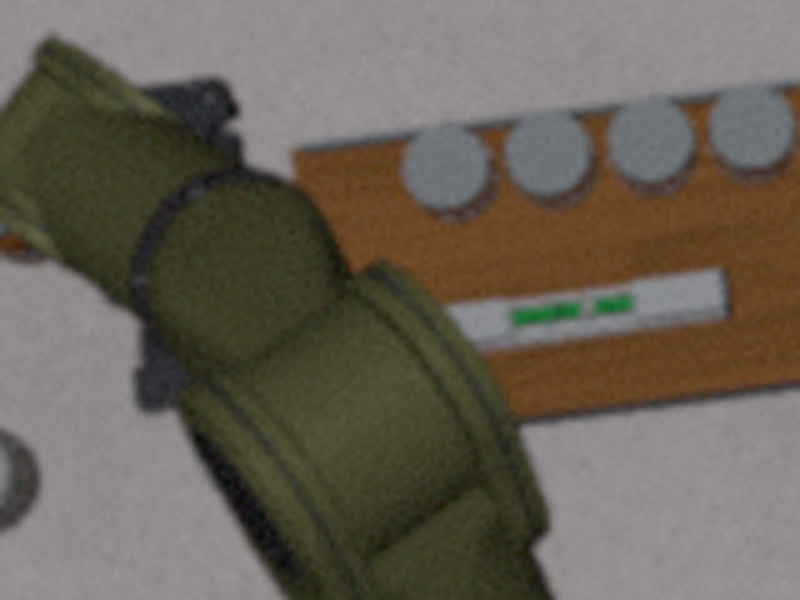

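```bash
python3 - <<'E'
from h import *
p=np.array([.5158,.3021,.1488])
f=lambda X:((pj("side",X)-[220,200])*4).round(0)
for dz in(0,.033): print(f(p+[0,0,dz]))
print(f([.515,.304,.134]),f([.515,.304,.119]),f([.515,.304,.108]))
E
python3 -m jog '[[0,-0.002,0.02,0,0.2],[0,0,0.02,0,0.2],[0,0,0,0,0.2]]' 30
python3 - <<'E'
from h import *
crop("side",220,240,400,430,4,"s13")
E
```

```text
[273. 601.]
[269. 564.]
[275. 621.] [276. 637.] [277. 648.]
clock: 15.75
tool_pos: [0.5142, 0.303, 0.107]
eef_rot: [0.997, 0.076, -0.002, 0.002]
contact_force: [-0.6, -0.3, 0.6]
opening: 0.797
```

View pics/s13.png

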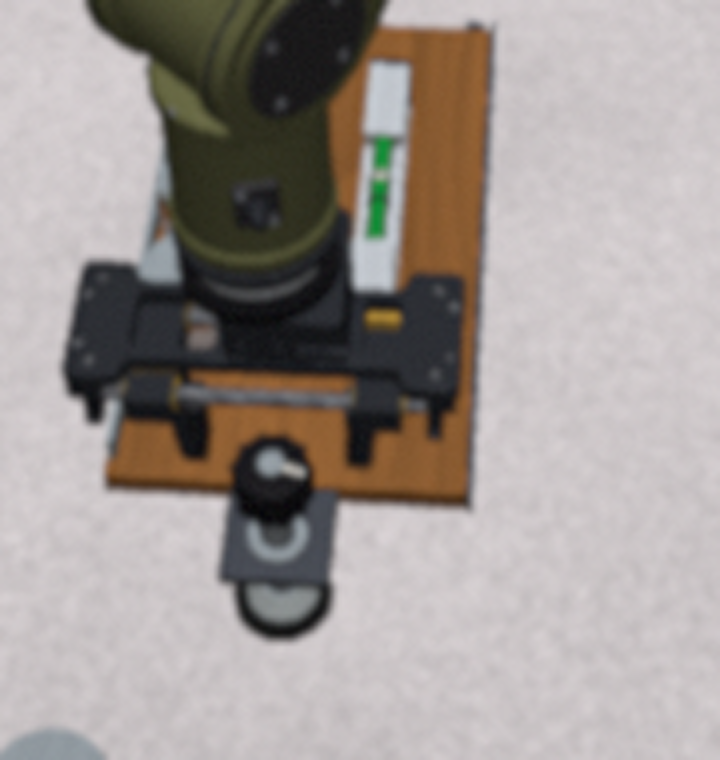

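```bash
python3 -m jog '[[0.0008,-0.001,0.012,0,0.2],[0,0,0.01,0,0.2],[0,0,0.008,0,0.2],[0,0,0,0,0.2]]' 40
python3 -m jog '[[0,0,0,0,1],[0,0,0,0,1],[0,0,0,0,1],[0,0,0,0,1],[0,0,0,0,1]]' 40
python3 - <<'E'
from h import *
crop("side",220,240,400,430,4,"s14"); delta((.515,.304,.075),8.8)
E
```

```text
clock: 16.2
tool_pos: [0.5152, 0.3066, 0.0779]
eef_rot: [0.997, 0.077, -0.001, 0.001]
contact_force: [-0.1, 0.5, 0.0]
opening: 0.803
clock: 16.7
tool_pos: [0.5183, 0.3078, 0.0797]
eef_rot: [0.997, 0.077, 0.002, -0.001]
contact_force: [4.3, 1.3, -3.0]
opening: 0.443
t 16.75 pos [0.5183 0.3078 0.0797] z [ 0.004  0.002 -1.   ] jaw 8.84 F [ 5. -0. -2.] op 0.443 q [-0.41  0.83 -0.36  1.73  0.45  0.65 -0.87] 
 dTool [-0.0038  0.0033  0.0047] yaw/360 0.0001 deg 0.0
```

View pics/s14.png

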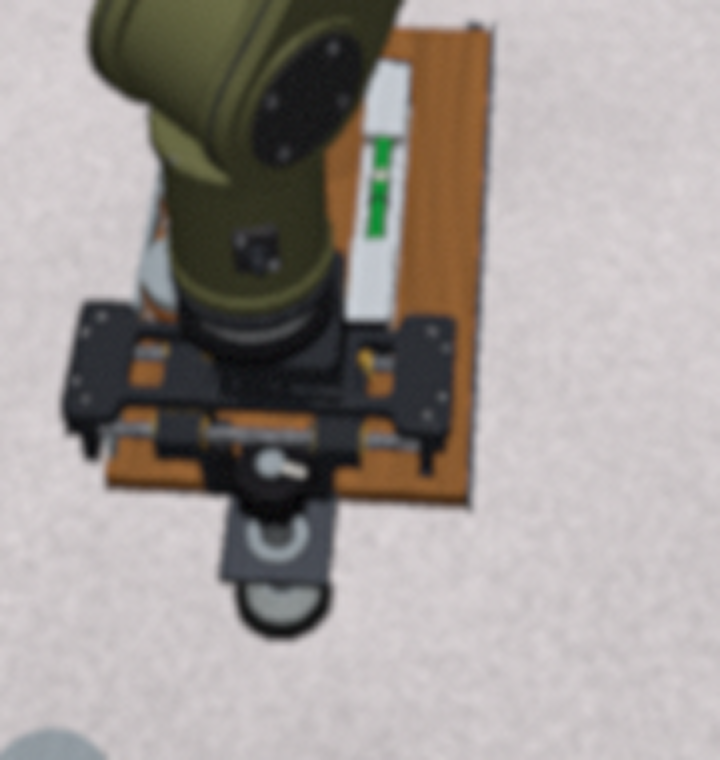

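```bash
python3 -m jog '[[0.0025,0,0,0,1],[0,0,0,0.016,1],[0,0,0,0.016,1],[0,0,0,0.016,1],[0,0,0,0.016,1],[0,0,0,0.016,1],[0,0,0,0.016,1],[0,0,0,0.016,1],[0,0,0,0.016,1],[0,0,0,0.016,1],[0,0,0,0.016,1],[0,0,0,0,1],[0,0,0,0,1],[0,0,0,0,1],[0,0,0,0,1],[0,0,0,0,1],[0,0,0,0,1],[0,0,0,0,1],[0,0,0,0,1]]' 40
python3 - <<'E'
from h import *
crop("side",220,240,400,430,4,"s15"); delta((.515,.304,.075),8.8);crop("top",150,190,310,310,5,"t15")
E
```

```text
clock: 18.65
tool_pos: [0.5206, 0.3069, 0.0797]
eef_rot: [0.911, -0.413, 0.001, -0.001]
contact_force: [4.8, -1.3, 1.2]
opening: 0.444
t 18.7 pos [0.5206 0.3069 0.0797] z [ 0.003  0.    -1.   ] jaw -48.82 F [ 5.6 -0.8  0. ] op 0.443 q [-0.56  0.82 -0.09  1.74  0.12  0.59 -1.57] 
 dTool [-0.0015  0.0062  0.0047] yaw/360 -0.16 deg -57.6
```

View pics/s15.png

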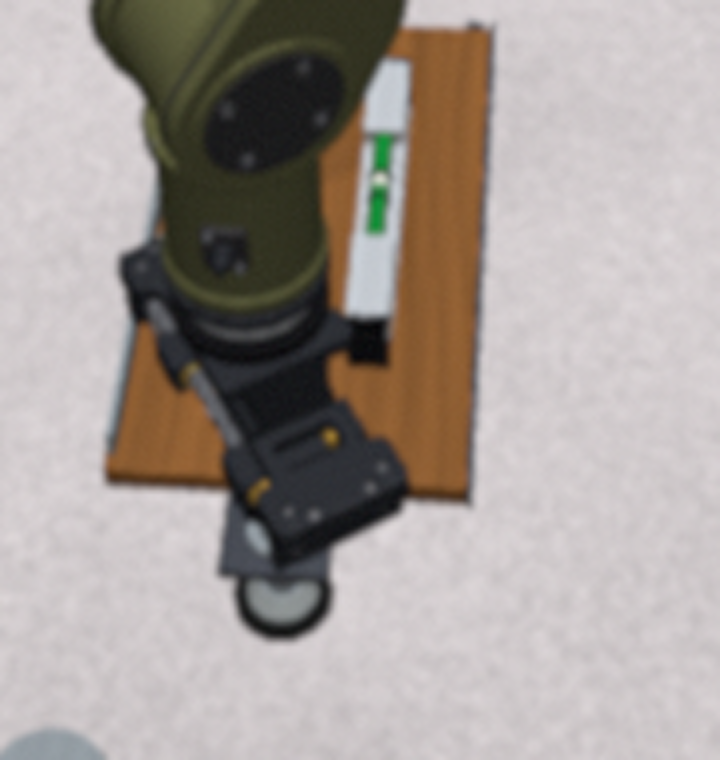

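View pics/t15.png

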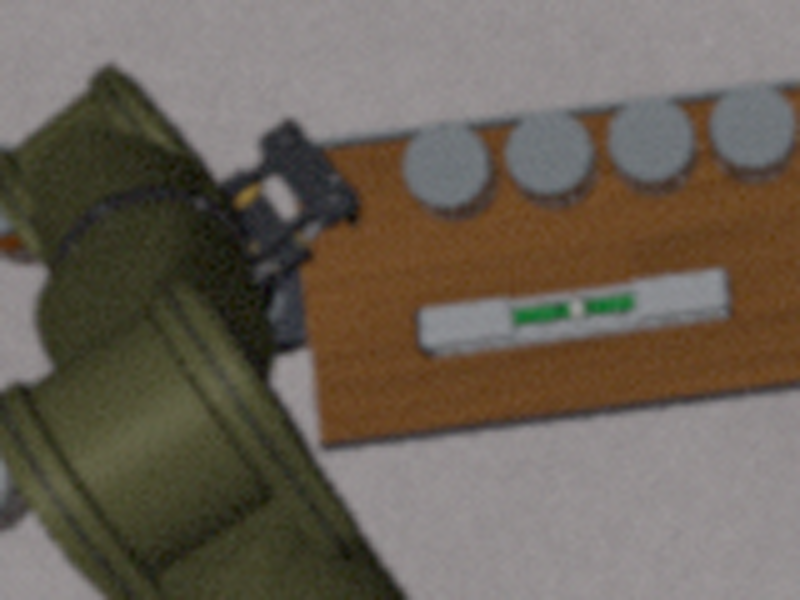

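```bash
cat >> h.py <<'E'
def bubble(n,guess,N=4,save=None,verbose=True):
    im=np.mean([r.snapshot(n).astype(np.float32) for _ in range(N)],0)
    G=np.array(guess); x0,y0=(G-26).astype(int);x1,y1=(G+26).astype(int)
    sub=im[y0:y1,x0:x1]; K=6
    big=cv2.resize(sub,None,fx=K,fy=K,interpolation=cv2.INTER_CUBIC)
    gr=big[:,:,1]-(big[:,:,0]+big[:,:,2])/2
    m=gr>30
    ys,xs=np.nonzero(m)
    def w(x,y): return bp(n,(x0+(x+.5)/K-.5,y0+(y+.5)/K-.5),.075+.0385)[:2]
    P=np.array([w(x,y) for x,y in zip(xs,ys)])
    c=P.mean(0);u=np.linalg.svd(P-c,full_matrices=False)[2][0]; u=u*np.sign(u[1]);v=np.array([-u[1],u[0]])
    a=c+0*u
    # sample profile along the axis
    t=np.arange(-.06,.06,.0005);prof=[];gp=[]
    for k in t:
        vals=[]
        for o in(-.003,0,.003):
            p=c+u*k+v*o;q=pj(n,[p[0],p[1],.1135]);
            mx=np.float32([[q[0]-x0]]);my=np.float32([[q[1]-y0]])
            vals.append(cv2.remap(sub,mx,my,cv2.INTER_CUBIC)[0,0])
        vals=np.mean(vals,0);prof.append(vals[0]);gp.append(vals[1]-(vals[0]+vals[2])/2)
    prof=np.array(prof);gp=np.array(gp);th=gp.max()*.5
    i=np.nonzero(gp>th)[0];
    e=lambda i,j:t[i]+(t[j]-t[i])*(th-gp[i])/(gp[j]-gp[i])
    lo=e(i[0]-1,i[0]);hi=e(i[-1]+1,i[-1])
    inn=(t>lo+.008)&(t<hi-.008);pr=np.where(inn,prof-np.percentile(prof[inn],30),0)
    k=np.argmax(pr);win=np.abs(t-t[k])<.01;b=(t[win]*np.clip(pr[win],0,None)).sum()/np.clip(pr[win],0,None).sum()
    print(n,"vial len",round((hi-lo)*1e3,1),"bubble off centre mm (+ = +y)",round((b-(lo+hi)/2)*1e3,2),"centre",(c+u*(lo+hi)/2).round(4),"u",u.round(3))
    return t,prof,gp
E
python3 - <<'E'
from h import *
bubble("top",(150+573/5,190+309/5)); bubble("side",(220+379/4,240+184/4))
E
```

```text
top vial len 75.7 bubble off centre mm (+ = +y) -2.12 centre [0.5051 0.0946] u [-0.149  0.989]
side vial len 75.1 bubble off centre mm (+ = +y) -2.11 centre [0.5086 0.0923] u [-0.153  0.988]
```

```bash
python3 -m jog '[[0,0,0,0.016,1],[0,0,0,0.016,1],[0,0,0,0.016,1],[0,0,0,0,1],[0,0,0,0,1],[0,0,0,0,1],[0,0,0,0,1],[0,0,0,0,1],[0,0,0,0,1],[0,0,0,0,1],[0,0,0,0,1],[0,0,0,0,1],[0,0,0,0,1],[0,0,0,0,1],[0,0,0,0,1],[0,0,0,0,1],[0,0,0,0,1],[0,0,0,0,1]]' 40
python3 - <<'E'
from h import *
bubble("top",(150+573/5,190+309/5)); bubble("side",(220+379/4,240+184/4)); delta((.515,.304,.075),8.8)
E
```

```text
clock: 20.95
tool_pos: [0.521, 0.3063, 0.0797]
eef_rot: [0.838, -0.546, 0.002, -0.001]
contact_force: [5.2, -2.3, -0.1]
opening: 0.44
top vial len 75.7 bubble off centre mm (+ = +y) -0.03 centre [0.5052 0.0945] u [-0.15   0.989]
side vial len 74.7 bubble off centre mm (+ = +y) 0.25 centre [0.5087 0.0915] u [-0.152  0.988]
t 21.35 pos [0.5211 0.3063 0.0797] z [ 0.004 -0.001 -1.   ] jaw -66.13 F [ 5.2 -2.4  0.1] op 0.441 q [-0.6   0.82 -0.01  1.74  0.02  0.58 -1.78] 
 dTool [-0.0004  0.0065  0.0047] yaw/360 -0.2081 deg -74.9
```

```bash
python3 -m jog '[[0,0,0,0,0.2],[0,0,0,0,0.2],[0,0,0,0,0.2],[0,0,0,0,0.2],[0,0,-0.015,0,0.2],[0,0,-0.02,0,0.2],[0,0,-0.02,0,0.2],[0,0,-0.02,0,0.2],[0,0,0,0,1],[0,0,0,0,1]]' 40
python3 - <<'E'
from h import *
delta((.5183,.0305,.11),-81.3); bubble("top",(150+573/5,190+309/5)); bubble("side",(220+379/4,240+184/4))
E
```

```text
clock: 22.35
tool_pos: [0.518, 0.3078, 0.154]
eef_rot: [0.839, -0.545, -0.0, 0.0]
contact_force: [-0.3, -1.4, -0.2]
opening: 0.642
t 22.35 pos [0.518  0.3078 0.154 ] z [-0.  0. -1.] jaw -65.98 F [-0.3 -1.4 -0.2] op 0.642 q [-0.61  0.71 -0.01  1.69  0.01  0.74 -1.77] 
 dTool [0.2534 0.1126 0.044 ] yaw/360 0.0425 deg 15.3
top vial len 75.5 bubble off centre mm (+ = +y) -0.08 centre [0.5052 0.0946] u [-0.15   0.989]
side vial len 74.6 bubble off centre mm (+ = +y) 0.26 centre [0.5087 0.0915] u [-0.153  0.988]
```

```bash
python3 -m jog '[[0.0317,0.0141,0,0,1],[0.0317,0.0141,0,0,1],[0.0317,0.0141,0,0,1],[0.0317,0.0141,0,0,1],[0.0317,0.0141,0,0,1],[0.0317,0.0141,0,0,1],[0.0317,0.0141,0,0,1],[0.0317,0.0141,0,0,1],[0,0,0,0.0106,1],[0,0,0,0.0106,1],[0,0,0,0.0106,1],[0,0,0,0.0106,1],[0,0,0,0,1],[0,0,0,0,1]]' 20
python3 - <<'E'
from h import *
delta((.5183,.0305,.1),-81.3);crop("side",220,160,400,350,4,"s16")
E
```

```text
clock: 24.15
tool_pos: [0.5185, 0.0301, 0.1542]
eef_rot: [0.759, -0.651, 0.0, 0.0]
contact_force: [-1.0, -0.1, 0.4]
opening: 0.006
t 24.15 pos [0.5185 0.0301 0.1542] z [-0. -0. -1.] jaw -81.17 F [-1.  -0.1  0.4] op 0.006 q [-0.15  0.62  0.01  1.94 -0.01  0.59 -1.55] 
 dTool [-0.0004  0.0001  0.0542] yaw/360 0.0004 deg 0.1
```

View pics/s16.png

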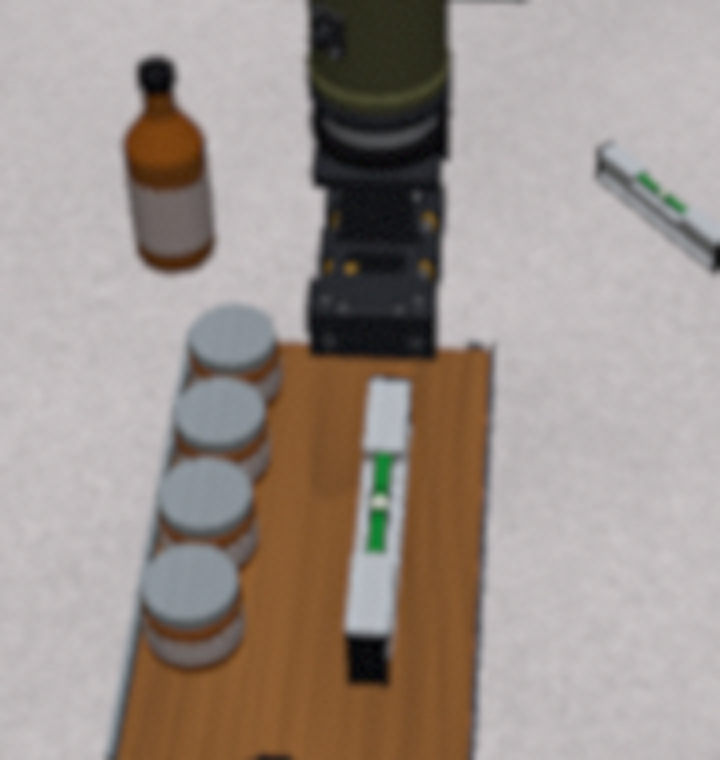

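```bash
python3 -m jog '[[0,0,0,-0.0227,1],[0,0,0,-0.0227,1],[0,0,0,-0.0227,1],[0,0,0,-0.0227,1],[0,0,0,-0.0227,1],[0,0,0,-0.0227,1],[0,0,0,-0.0227,1],[0,0,0,-0.0227,1],[0,0,0,-0.0227,1],[0,0,0,-0.0227,1],[0,0,0,-0.0227,1],[0,0,0.02,0,1],[0,0,0.02,0,1],[0,0,0.012,0,1],[0,0,0,0,1],[0,0,0,0,1]]' 20
python3 - <<'E'
from h import *
delta((.5183,.0305,.09),8.7);crop("side",220,160,400,350,4,"s17")
E
```

```text
clock: 25.8
tool_pos: [0.5187, 0.0302, 0.1024]
eef_rot: [0.997, 0.075, 0.0, 0.0]
contact_force: [0.4, -0.4, -0.2]
opening: 0.006
t 25.8 pos [0.5187 0.0302 0.1024] z [ 0. -0. -1.] jaw 8.64 F [ 0.4 -0.4 -0.2] op 0.006 q [ 0.09  0.72 -0.39  1.97  0.5   0.55 -0.5 ] 
 dTool [-0.0004 -0.0004  0.0124] yaw/360 -0.0002 deg -0.1
```

View pics/s17.png

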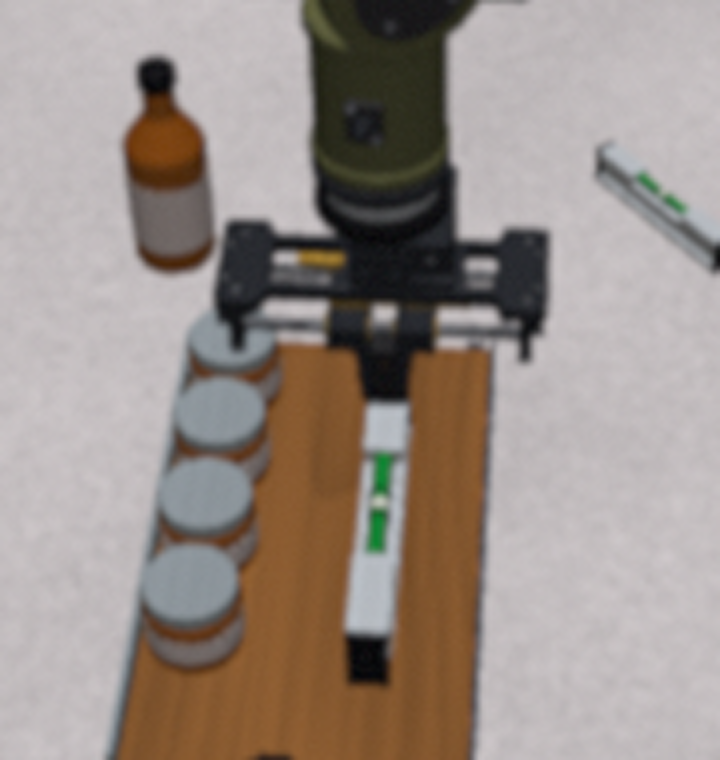

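Fingers are over the bare −y part of the top. I'll lower them until they touch.

```bash
python3 -m jog '[[0,0,0.005,0,1],[0,0,0.004,0,1],[0,0,0,0,1]]' 20| egrep 'pos|force'
for i in 1 2 3 4; do python3 -m jog '[[0,0,0.001,0,1],[0,0,0,0,1],[0,0,0,0,1]]' 20 | egrep 'pos|force'; done
```

```text
tool_pos: [0.5183, 0.03, 0.0929]
contact_force: [0.4, -0.3, 0.1]
tool_pos: [0.5186, 0.0301, 0.0923]
contact_force: [-0.6, 0.4, -0.4]
tool_pos: [0.5185, 0.0301, 0.0912]
contact_force: [0.4, 0.0, -0.8]
tool_pos: [0.5185, 0.0301, 0.0902]
contact_force: [0.4, 0.6, -0.6]
tool_pos: [0.5185, 0.0301, 0.0892]
contact_force: [-0.5, -0.3, -0.0]
```

```bash

for i in 1 2 3 4 ; do python3 -m jog '[[0,0,0.001,0,1],[0,0,0,0,1],[0,0,0,0,1]]' 20 | egrep 'pos|force'; done
```

```text
tool_pos: [0.5184, 0.0301, 0.0882]
contact_force: [0.4, -0.4, 0.2]
tool_pos: [0.5185, 0.0301, 0.0872]
contact_force: [-0.1, 0.0, 0.1]
tool_pos: [0.5185, 0.0301, 0.0862]
contact_force: [0.2, -0.0, 0.4]
tool_pos: [0.5185, 0.0301, 0.0852]
contact_force: [0.3, 0.4, -0.5]
```

```bash

for i in 1 2 3 4 ; do python3 -m jog '[[0,0,0.0005,0,1],[0,0,0,0,1],[0,0,0,0,1]]' 20 | egrep 'pos|force'; done
```

```text
tool_pos: [0.5185, 0.0301, 0.0847]
contact_force: [0.9, -0.1, 0.3]
tool_pos: [0.5185, 0.0301, 0.0842]
contact_force: [0.4, -0.2, 0.4]
tool_pos: [0.5185, 0.0301, 0.0837]
contact_force: [-0.2, 0.5, -1.2]
tool_pos: [0.5185, 0.0301, 0.0832]
contact_force: [-0.5, -0.4, 0.1]
```

```bash

for i in 1 2 3 4 5; do python3 -m jog '[[0,0,0.0007,0,1],[0,0,0,0,1],[0,0,0,0,1]]' 20 | egrep 'clock|pos|force'; done
```

```text
clock: 30.05
tool_pos: [0.5185, 0.0301, 0.0825]
contact_force: [0.4, 0.3, 0.5]
clock: 30.35
tool_pos: [0.5185, 0.0301, 0.0818]
contact_force: [0.2, -0.1, -0.0]
clock: 30.65
tool_pos: [0.5185, 0.0301, 0.0811]
contact_force: [-0.1, 0.7, 0.6]
clock: 30.95
tool_pos: [0.5185, 0.03, 0.081]
contact_force: [-1.4, -0.0, 6.4]
clock: 31.25
tool_pos: [0.5186, 0.0301, 0.0809]
contact_force: [-3.1, -0.6, 12.4]
```

```bash

python3 -m jog '[[0,0,0.0004,0,1],[0,0,0,0,1],[0,0,0,0,1],[0,0,0,0,1],[0,0,0,0,1],[0,0,0,0,1],[0,0,0,0,1],[0,0,0,0,1],[0,0,0,0,1],[0,0,0,0,1],[0,0,0,0,1],[0,0,0,0,1],[0,0,0,0,1],[0,0,0,0,1],[0,0,0,0,1],[0,0,0,0,1],[0,0,0,0,1]]' 20 | egrep 'clock|pos|force'
python3 - <<'E'
from h import *
bubble("side",(220+379/4,240+184/4)); crop("side",220,160,400,350,4,"s18"); crop("top",150,190,310,310,5,"t18")
print(np.mean([(r.snapshot("top"),r.get_state()["contact_force"])[1] for _ in range(4)],0))
E
```

```text
clock: 32.95
tool_pos: [0.5186, 0.03, 0.0809]
contact_force: [-4.2, -0.9, 16.4]
side vial len 74.6 bubble off centre mm (+ = +y) 0.27 centre [0.5088 0.0915] u [-0.153  0.988]
[-3.51266199 -0.44304948 16.22884481]
```

View pics/s18.png

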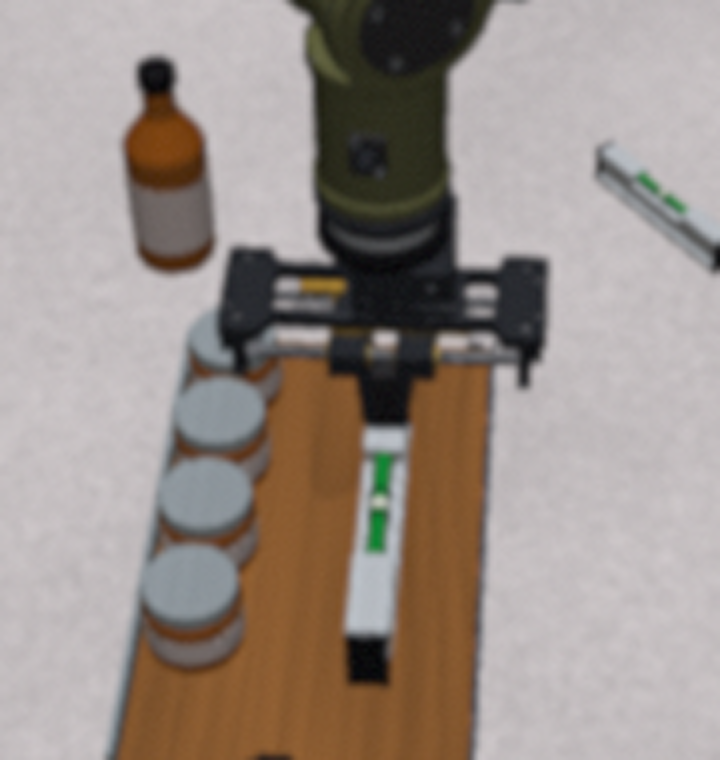

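View pics/t18.png

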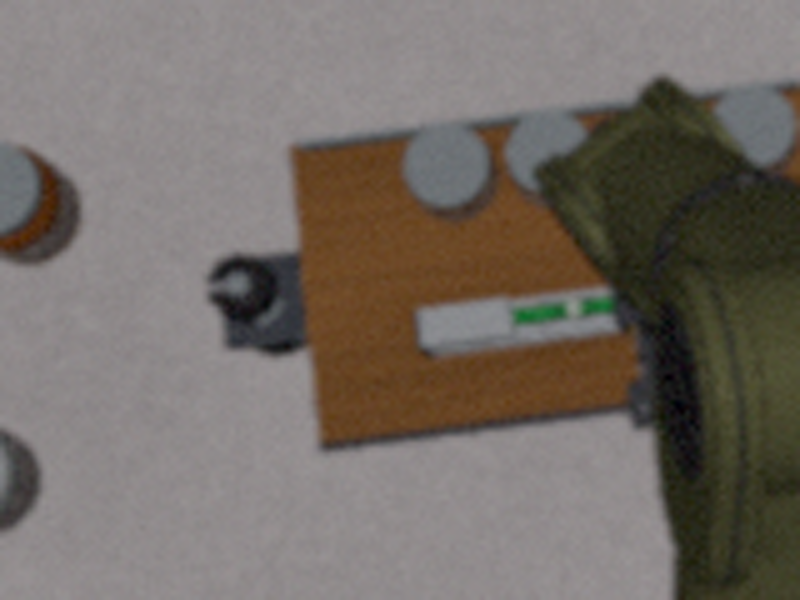

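```bash
python3 -c "
from plant import r
print(r.finish_job()); s=r.get_state(); print(s['clock'],s['contact_force'])"
```

```text
the job is handed in; nothing more can be done
None
the job is handed in; nothing more can be done
```

The job is handed in. The 200 mm level lies lengthwise along the middle of the shelf's front strip, and the arm is still pressing down on it.

- **Levelling:** I released the level and turned the foot knob about 1.3 rad clockwise. With the knob released, the bubble read −0.08 mm off the middle from the top camera and +0.26 mm from the side camera.
- **Pressing:** The closed fingers press on the bare −y part of the level's top, about 65 mm from its centre. The last reading was about 16 N, at about 33 s of the 72 s allowed. The bubble was +0.27 mm off the middle in the side view. In the top view the gripper covered part of the vial, so I took no second reading there.
- **Sideways force:** There was also about 3.5 N of sideways force along −x while pressing.
- **Bystanders:** The arm never went near the jar, the sauce bottle or the tin. They looked unmoved where they showed in the last pictures, but I did not measure their positions again.

**Disagreement found:** The reported tool height was about 33–39 mm lower than the visible fingertips. Because of this, my first grasp closed on air just above the level without moving it. I corrected the height using the pictures and the contact forces.

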